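# Start a wash in the studio's ultrasonic washer

## Task

Get the copper dipper cup washed: lift the steel lid off the white washer by its black knob and lay it down, knob up, on the middle of the cork mat, then stand the cup upright on the bottom of the tank, setting it down gently. Then press the green start button fully down and let it spring back; leave the red stop button alone and do not shift or topple the bottles, pots and jars standing around.

Things in the scene. Friction and masses are not known exactly. Their poses are not given: they have to be found in the camera images.
- washer: White tabletop washer, fixed; 254 mm deep (x), 200 wide (y), 111 high. Origin on the table 125 mm behind its front, mid-width; x points from the button side to the back, z up. The front rises to z 40, then a panel slopes 40 deg up and back to x -41, z 111 mm. Behind it the tank mouth: 140 (x) by 150 (y) mm, centred at x 44, y 0, rim at z 111 mm; rim plus walls reach x 129 mm.
- rail_mid (a point): Middle of the washer's steel drying rail, 8 mm round, 190 mm long along the washer's y, 178 mm above the table over the buttons; at each end a post of the same bar runs from it down and back to the panel's top edge (washer x -45, z 107 mm). It bars a vertical tool from the buttons; they are reached with the tool leaning along the panel's normal, passing in front of and below the rail.
- tank_floor (a point): Centre of the steel floor of the washer's tank, 46 mm above the table, 65 mm below the rim; axes as the washer's.
- start_top (a point): Centre of the top face of the green start button, 32 mm across, standing 10 mm out of a black collar 48 mm across; on the sloping panel 40 mm to the washer's -y side. Its z axis is the panel's normal, along which the button moves. It stays on the button as this moves.
- start (a joint): Travel of the green start button, m: 0 released, 0.006 fully down; springs back by itself; fully down takes about 5 N.
- stop_top (a point): Centre of the top face of the red stop button, same size, 40 mm to the washer's +y side on the panel.
- stop (a joint): Travel of the red stop button, m: 0 released, 0.006 fully down.
- lid: Loose rectangular steel lid on the tank, 0.3 kg: plate 160 (x) by 175 (y) mm, 6 mm thick, above a plug 130 by 140 mm, 6 mm deep, that hangs in the tank mouth. Origin: centre of the plug's underside; z up; plate top at z 12 mm.
- lid_knob (a point): Middle of the lid's round black knob, 26 mm across and 20 mm high, 38 mm above the lid's origin, 26 mm above its plate, on a stem 14 mm across.
- mat: Cork mat, 210 by 210 mm, 6 mm thick, fixed to the table on one side of the washer; origin at the centre of its underside.
- palette: Grey mixing palette with paint dabs, 200 by 200 mm slab, 6 mm thick, fixed to the table on the other side of the washer; origin at the centre of its underside.
- cup: Open copper dipper cup, 41 mm outside diameter, 45 mm high, wall 3 mm, loose, standing on the palette; origin at the centre of its underside, z up.
- paint_pot: Bystander: small round paint pot with blue label, 48 mm diameter, 55 mm high, on the palette; origin at the centre of its underside.
- squeeze_bottle: Bystander: white bottle with green label and yellow cap, 48 mm diameter, 140 mm high, by the palette; origin at the centre of its underside.
- brush_jar: Bystander: blue ceramic jar 68 mm diameter, 95 mm high, with brushes up to 210 mm high (within the jar's outline); origin at the centre of its underside.
- varnish_can: Bystander: can with orange label, 60 mm diameter, 150 mm high, beyond the cork mat; origin at the centre of its underside.
Not all that is in view belongs to the job. There is more than one size of the lid; the one meant has the size given above.

How it is judged:
By the outcome, as a careful person would: the job done as asked, in the order asked, and still so for the second after the job is handed in, with the robot touching nothing.
It also fails if it takes over 72 s, if anything falls off the work surface, if the arm or the gripper's body presses on something with over 40 N, if the wrist force passes 120 N, or if a joint passes its speed limit or range.

## Robot

A 6-joint arm with a two-finger parallel gripper is mounted at the origin on the work surface. World frame = base frame: x ahead of the robot, y to its left, z up, the work surface at z = 0. Lengths are in mm, angles in rad, forces in N, time in s.
With the tool pointing down it reaches from about 350 to 875 mm from the base axis. Payload 4.2 kg.
Tool frame: the origin (TCP) lies at the very end of the fingers, on their centre line; the grasp point (between the pads) lies 19 mm behind it; z points along the fingers, y is the line along which they close (so a half turn about z gives the same grasp; the last joint's range is limited). The gripper opens to 85 mm and grips with 20 to 120 N. Pads are 22 mm wide; open, the fingers measure 114 mm over their backs; the gripper's body (76 mm by 85 mm) begins 54 mm behind the grasp point. The pads swing forward as they close: fully open they stand 13 mm farther back than shut.
Start: joints at [1.365, 0.385, 0.008, 0, -1.194, -0.259], TCP at [280.119, 558.688, 231.312] pointing down, gripper open.
Joint ranges: [-3.14, 3.14], [-1.21, 2.06], [-1.07, 1.41], [-3.16, 2.05], [-2.99, -0.16], [-3.1, 3.1]. Speed limits (rad/s): [2.79, 2.79, 3.14, 3.14, 3.14, 3.14].

## Interface

Orientations are given as a unit quaternion [x, y, z, w].
In Python, from bench import read_state, get_image, get_calibration, job_done gives the robot as it stands.
- The arm moves only by the shell command python3 -m creep 'ROWS'. ROWS is a JSON object of lists of equal length, an entry for each row: "translation": the shift along the world's x, y, z in cm, a list of three; "delta_rot": the turn, a rotation vector about the world's x, y, z in degrees, a list of three; "hand": the finger opening in cm, from 0 to 8.54. A call has 1 to 8 rows; each row is the pose to reach, as a shift and turn from the pose commanded when the call began; what a row does not reach only later rows make up. A row lasts 1/8 s, in which the tool goes at most 62.5 mm and 10.7 degrees, less where a joint would pass 70% of its speed; a pose out of reach is approached as far as the arm can. A call with a gripper value outside its range is refused whole. The fingers move at their own pace and stop on an object; the grip force is fixed at half the most. Time passes only in rows, so rows that repeat a pose let the fingers close. It gives the time, the measured TCP pose, the force, the opening and the grip force at its end, in the units of the state.
- read_state(): the state, without advancing time (a new reading comes with each control period).
- get_image(name): name is "scene" or "top" or "wrist"; returns (picture, depth): 400x640x3 uint8, red, green, blue; 400x640 float32, mm along the optical axis (not along the pixel's ray), 0 where there is no reading.
- get_calibration(name): a dict with "intrinsics" (3x3 intrinsics, pixels), "xyz" and "attitude" of the camera in the world. Camera axes: x right, y down, z forward; pixel columns grow to the right and rows downward; lengths in mm; the calibration is good to about 2 mm. A picture is of the moment at which its call begins: read the wrist's pose just before it. get_calibration takes no time and is no camera call; for the wrist camera it gives the pose at the moment of the call.
- job_done(): hands the job in; it is judged then, once.
The state is a dict: "clock": time; "joints": joint angles; "joint_vel": joint speeds; "joint_efforts": joint torques, N m; "position": TCP position; "ee_rot": TCP orientation; "contact_force": force on the tool from outside, world axes, zero at the start; "wrist_torque": the same for the moment, N m; "gripper_width": finger opening in mm; "grasp_force": force on a finger pad.
Only numpy, scipy, OpenCV 4.12 (cv2) and the standard library are available. Lean on these libraries where they do the work, as an engineer would, in place of code of your own. Each camera call takes 0.05 s, during which the arm holds its last target. There are 200 camera calls.

## Working session

There is one attempt and no reset: what is moved stays moved. The work goes in short steps, Python scripts to look and compute and a shell command to move; the robot and the scene stay as the last step left them, time stands still between calls to the robot, and variables do not carry over. Pictures are saved under pics/ and viewed, at most 10 in all, crops included, and the job is handed in when it is done.

```bash
mkdir -p pics; ls; cat > h.py <<'E'
import numpy as np,cv2
from scipy.spatial.transform import Rotation as R
from bench import *
def cal(n):
    c=get_calibration(n);K=np.array(c["intrinsics"]);a=np.array(c["attitude"])
    M=a if a.shape==(3,3) else R.from_quat(a).as_matrix()
    return K,np.array(c["xyz"]),M
def cloud(n,d):
    K,t,M=cal(n);v,u=np.mgrid[:400,:640]
    P=np.stack([(u-K[0,2])/K[0,0]*d,(v-K[1,2])/K[1,1]*d,d],-1)
    return P@M.T+t
E
python3 - <<'E'
from h import *
for n in("scene","top"):
    im,d=get_image(n);cv2.imwrite(f"pics/{n}.png",im[:,:,::-1]);np.savez(f"{n}.npz",im=im,d=d,c=cloud(n,d));print(cal(n)[1],cal(n)[0][0,0],cal(n)[2].round(2))
print(read_state())
E
```

```text
pics
[ 841.79502219 -549.73224106 1175.32271763] 479.27819208705716 [[ 0.84  0.46 -0.27]
 [ 0.54 -0.72  0.44]
 [ 0.   -0.51 -0.86]]
[ 292.0334758    11.51908574 1487.81580988] 515.4794600886383 [[-0.02 -0.99  0.15]
 [-1.    0.02 -0.01]
 [ 0.01 -0.15 -0.99]]
{'clock': 0.1, 'joints': array([ 1.36459761e+00,  3.85494822e-01,  6.77541599e-03, -4.05461538e-04,
       -1.19398126e+00, -2.58566796e-01]), 'joint_vel': array([ 0.00142159, -0.00189599,  0.00136536,  0.00014809, -0.00042909,
        0.00133582]), 'joint_efforts': array([-2.05284746e-04, -3.93319094e+01,  1.88929403e+01,  4.19790342e+00,
       -2.59977191e-03,  5.09889134e-06]), 'position': array([279.91349848, 558.24842312, 230.33124849]), 'ee_rot': array([ 9.73102735e-01, -2.30369542e-01, -1.63442929e-04,  9.56776826e-04]), 'contact_force': array([-0.59278293,  0.31611929, -0.34052906]), 'wrist_torque': array([-0.08079589, -0.04883358, -0.00048155]), 'grasp_force': 0.0, 'gripper_width': 85.2823984371595}
```

View pics/scene.png

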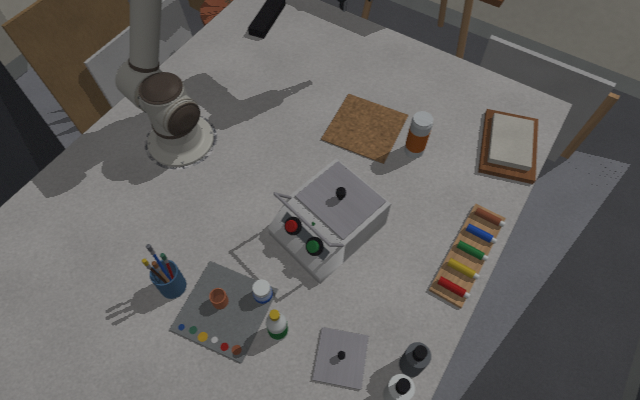

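View pics/top.png

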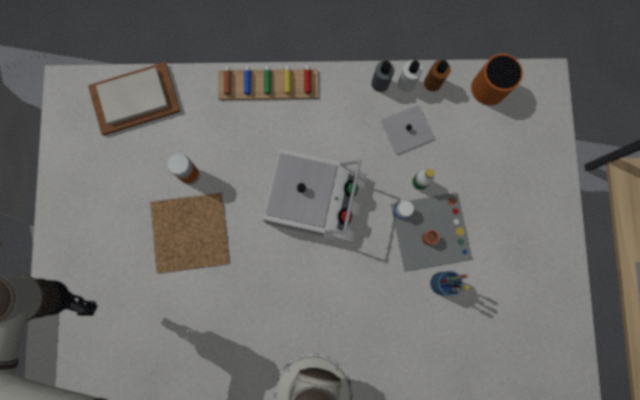

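Scene: lid knob at (341,193), green button (314,246), red (292,226), cup (218,298), mat around (365,127). Top: knob (301,187), green (351,187), red (344,216), cup (431,238), mat centre (190,233). The small lid at (408,128) is the decoy.

```bash
python3 - <<'E'
from h import *
D={n:np.load(n+".npz") for n in("scene","top")}
hsv={n:cv2.cvtColor(D[n]["im"],cv2.COLOR_RGB2HSV) for n in D}
pts={"knob":((341,193),(301,187)),"green":((314,246),(351,187)),"red":((292,226),(344,216)),"cup":((218,298),(431,238)),"pot":((263,290),(405,210)),"bottlecap":((275,315),(431,173)),"mat":((365,127),(190,233)),"can":((422,119),(178,163)),"jar":((168,275),(447,283))}
for k,(a,b) in pts.items():
    for n,p in(("scene",a),("top",b)):
        c=D[n]["c"][p[1]-2:p[1]+3,p[0]-2:p[0]+3].reshape(-1,3);print(k,n,np.median(c,0).round(),end=' ')
    # triangulate
    A=[];B=[]
    for n,p in(("scene",a),("top",b)):
        K,t,M=cal(n);r=M@np.linalg.inv(K)@[p[0],p[1],1];r/=np.linalg.norm(r);Q=np.eye(3)-np.outer(r,r);A.append(Q);B.append(Q@t)
    print("tri",np.linalg.solve(sum(A),sum(B)).round())
for n in D:
    c=D[n]["c"]
    # lid/washer top plane
    m=(abs(c[...,2]-117)<6)&(np.hypot(c[...,0]-560,c[...,1]-20)<230)
    r=cv2.minAreaRect(c[m][:,:2].astype(np.float32));print(n,"lid",r,np.median(c[m],0).round(1))
    h=hsv[n];m=(h[...,0]>5)&(h[...,0]<20)&(h[...,1]>90)&(abs(c[...,2]-5)<8)&(c[...,1]>80)&(c[...,1]<500)&(c[...,0]<560)&(c[...,0]>200)
    m=cv2.morphologyEx(m.astype(np.uint8),cv2.MORPH_OPEN,np.ones((5,5)))>0
    print(n,"mat",cv2.minAreaRect(c[m][:,:2].astype(np.float32)),np.median(c[m],0).round(1))
    m=(h[...,0]<18)&(h[...,1]>110)&(c[...,2]>35)&(c[...,2]<60)&(np.hypot(c[...,0]-D[n]["c"][(298,238)[n=="top"],(218,431)[n=="top"],0],c[...,1]-D[n]["c"][(298,238)[n=="top"],(218,431)[n=="top"],1])<45)
    print(n,"cup",cv2.minEnclosingCircle(c[m][:,:2].astype(np.float32)),np.median(c[m],0))
E
```

```text
knob scene [558.  16. 152.] knob top [553.  22. 150.] tri [555.  22. 140.]
green scene [ 566. -121.   95.] green top [ 558. -113.  101.] tri [ 563. -116.   84.]
red scene [ 488. -103.   94.] red top [480. -93.  97.] tri [483. -96.  77.]
cup scene [ 418. -338.   10.] cup top [ 424. -349.    9.] tri [ 424. -343.   29.]
pot scene [ 516. -273.   61.] pot top [ 500. -268.   60.] tri [ 506. -270.   37.]
bottlecap scene [ 595. -326.  140.] bottlecap top [ 587. -327.  140.] tri [ 591. -326.  133.]
mat scene [457. 346.   6.] mat top [452. 345.   6.] tri [454. 347.   1.]
can scene [624. 346. 149.] can top [624. 348. 148.] tri [624. 348. 147.]
jar scene [ 292. -366.   53.] jar top [ 295. -380.   29.] tri [ 297. -370.   67.]
scene lid ((554.707275390625, 17.42595672607422), (180.0431365966797, 199.84808349609375), 76.67240142822266) [561.7  14.9 116.1]
scene mat ((454.9653625488281, 348.5075988769531), (208.24044799804688, 213.00413513183594), 6.221463203430176) [457.1 343.3   5.6]
scene cup ((427.676025390625, -340.0736083984375), 21.55592155456543) [ 427.53157413 -343.1024135    47.45938584]
top lid ((551.8329467773438, 15.065528869628906), (182.5121307373047, 199.7734375), 76.02291870117188) [550.4  20.3 115.7]
top mat ((453.49786376953125, 347.2369689941406), (202.36599731445312, 203.8627471923828), 6.450593948364258) [450.4 345.9   5.1]
top cup ((424.6473388671875, -340.8520202636719), 19.430294036865234) [ 418.44390341 -328.98449852   47.15448647]
```

```bash
python3 -m creep '{"translation":[[2.75,-5.39,1],[5.5,-10.78,2],[8.25,-16.17,3],[11,-21.56,4],[13.75,-26.95,5],[16.5,-32.34,6],[19.25,-37.73,6],[22,-43.12,6]],"delta_rot":[[0,0,2],[0,0,4],[0,0,6],[0,0,8],[0,0,10],[0,0,12],[0,0,13],[0,0,13]],"hand":[8.5,8.5,8.5,8.5,8.5,8.5,8.5,8.5]}'
```

```text
clock: 1.1
position: [500.5, 125.7, 291.3]
ee_rot: [0.993, -0.118, -0.0, -0.0]
contact_force: [0.0, 0.4, -0.4]
gripper_width: 85.2
grasp_force: 0.0
```

```bash
python3 -m creep '{"translation":[[2.75,-4.0,0],[4.5,-8,0],[4.5,-8,0],[4.5,-8,0]],"delta_rot":[[0,0,0],[0,0,0],[0,0,0],[0,0,0]],"hand":[8.5,8.5,8.5,8.5]}'
cat > w.py <<'E'
import sys
from h import *
nm=sys.argv[1]
s=read_state();K,t,M=cal("wrist");im,d=get_image("wrist")
v,u=np.mgrid[:400,:640];P=np.stack([(u-K[0,2])/K[0,0]*d,(v-K[1,2])/K[1,1]*d,d],-1)@M.T+t
np.savez(nm+".npz",im=im,d=d,c=P,K=K,t=t,M=M);cv2.imwrite(f"pics/{nm}.png",im[:,:,::-1]);print(s["position"].round(1),t.round(1),M.round(2).tolist())
E
python3 w.py w1
```

```text
clock: 1.6
position: [544.8, 47.5, 290.9]
ee_rot: [0.993, -0.119, -0.0, 0.0]
contact_force: [1.1, -0.4, -0.0]
gripper_width: 84.9
grasp_force: 0.0
[544.8  47.5 290.9] [617.3  30.4 434.6] [[-0.24, -0.93, -0.28], [-0.97, 0.23, 0.07], [0.0, 0.29, -0.96]]
```

View pics/w1.png

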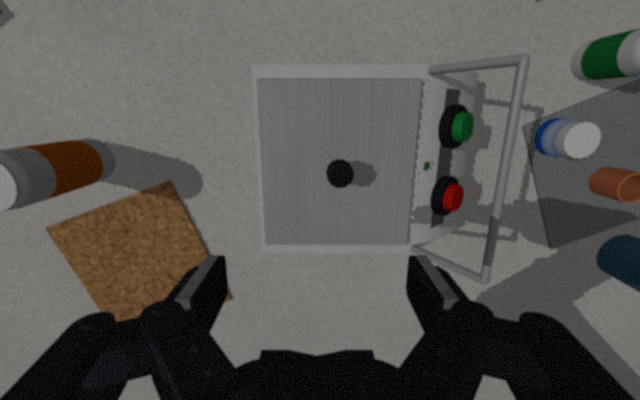

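Wrist view: knob (340,173), lid plate x 258–420, y 79–245, green top (462,126), red (453,195), rail (523,58)–(486,280), cup rim (625,185).

```bash
python3 - <<'E'
from h import *
z=np.load("w1.npz");c=z["c"];im=z["im"].astype(int)
X,Y,Z=c[...,0],c[...,1],c[...,2]
m=(Z>145)&(Z<160)&(np.hypot(X-555,Y-20)<30);print("knob",cv2.minEnclosingCircle(c[m][:,:2].astype(np.float32)),c[m].mean(0).round(1),m.sum())
m=(abs(Z-117)<3)&(np.hypot(X-555,Y-20)<135);print("plate",cv2.minAreaRect(c[m][:,:2].astype(np.float32)),np.median(Z[m]))
m=(abs(Z-112)<3.)&(np.hypot(X-555,Y-20)<160);print("rimz",np.histogram(Z[(Z>105)&(Z<125)],20))
h=cv2.cvtColor(z["im"],cv2.COLOR_RGB2HSV)
for n,lo,hi,p in(("g",50,85,(462,126)),("r",0,8,(453,195))):
    m=np.zeros((400,640),bool);m[p[1]-20:p[1]+20,p[0]-20:p[0]+20]=1
    m&=(h[...,0]>=lo)&(h[...,0]<=hi)&(h[...,1]>120)&(Z>60)
    q=c[m];a=np.array([.235,.972]);w=np.r_[-a*np.sin(np.radians(40)),np.cos(np.radians(40))]
    s=q@w;t=q[s>np.percentile(s,60)-1.5];print(n,q.mean(0).round(1),"top",t.mean(0).round(1),np.percentile(s,[5,50,95]).round(1))
m=(Z>165)&(Z<190)&(X>420)&(X<680)&(Y<-60)&(Y>-200);q=c[m];print("rail",q.mean(0).round(1),q.min(0).round(),q.max(0).round())
r=cv2.minAreaRect(q[:,:2].astype(np.float32));print(r)
m=(Z>35)&(Z<55)&(np.hypot(X-426,Y+340)<35);print("cup",m.sum(),c[m].mean(0) if m.any() else 0)
E
```

```text
knob ((553.7259521484375, 23.260250091552734), 13.123697280883789) [554.9  23.2 153.4] 594
plate ((551.9747924804688, 14.844329833984375), (177.34486389160156, 197.19288635253906), 76.30245208740234) 117.93310833725425
rimz (array([  173,   228,   190,   182,   209,   648,  2188,  1965,   407,
          70,   197,  2296, 10721, 10134,  1852,   131,    61,    52,
          71,    59]), array([105.01677327, 106.01376851, 107.01076375, 108.007759  ,
       109.00475424, 110.00174948, 110.99874472, 111.99573996,
       112.9927352 , 113.98973045, 114.98672569, 115.98372093,
       116.98071617, 117.97771141, 118.97470666, 119.9717019 ,
       120.96869714, 121.96569238, 122.96268762, 123.95968287,
       124.95667811]))
g [ 562.4 -114.    98.2] top [ 561.3 -118.2  100.6] [53.8 62.  64.7]
r [487.3 -95.8  99.3] top [486.2 -99.  102.8] [54.1 62.2 64.7]
rail [ 534.8 -108.6  180.9] [ 427. -133.  165.] [620. -71. 186.]
((523.4462280273438, -102.69938659667969), (19.007949829101562, 197.1693115234375), 76.4151840209961)
cup 771 [ 426.78244399 -335.40116239   44.39602039]
```

```bash
python3 -m creep '{"translation":[[0.87,-2.45,-4],[0.87,-2.45,-8],[0.87,-2.45,-11],[0.87,-2.45,-14],[0.87,-2.45,-16],[0.87,-2.45,-16.5],[0.87,-2.45,-16.5],[0.87,-2.45,-16.5]],"delta_rot":[[0,0,0],[0,0,0],[0,0,0],[0,0,0],[0,0,0],[0,0,0],[0,0,0],[0,0,0]],"hand":[8.5,8.5,8.5,8.5,8.5,8.5,5,2]}'
python3 -m creep '{"translation":[[0,0,0],[0,0,0],[0,0,0],[0,0,0],[0,0,0]],"delta_rot":[[0,0,0],[0,0,0],[0,0,0],[0,0,0],[0,0,0]],"hand":[1,1,1,1,1]}'
```

```text
clock: 2.65
position: [554.5, 23.5, 127.5]
ee_rot: [0.993, -0.118, 0.001, -0.0]
contact_force: [-0.5, 0.0, 0.8]
gripper_width: 51.0
grasp_force: 0.0
clock: 3.28
position: [554.2, 23.0, 127.4]
ee_rot: [0.993, -0.119, 0.001, -0.0]
contact_force: [-1.9, 0.0, 6.6]
gripper_width: 24.3
grasp_force: 58.9
```

```bash
python3 -m creep '{"translation":[[0,0,0.5],[0,0,1.2],[0,0,2.2],[0,0,4],[0,0,6],[0,0,8],[0,0,10],[0,0,10]],"delta_rot":[[0,0,0],[0,0,0],[0,0,0],[0,0,0],[0,0,0],[0,0,0],[0,0,0],[0,0,0]],"hand":[1,1,1,1,1,1,1,1]}'
python3 -m creep '{"translation":[[-1,3,0],[-2.5,8,0],[-4,13,0],[-5.5,18,0],[-7,23,0],[-8.5,28,0],[-9.6,31.3,0],[-10,32.4,0]],"delta_rot":[[0,0,2],[0,0,5],[0,0,8],[0,0,11],[0,0,14],[0,0,17],[0,0,19],[0,0,20]],"hand":[1,1,1,1,1,1,1,1]}'
python3 w.py w2
```

```text
clock: 4.28
position: [554.8, 23.2, 228.2]
ee_rot: [0.993, -0.119, 0.002, -0.001]
contact_force: [0.1, -0.4, -4.6]
gripper_width: 24.1
grasp_force: 59.1
clock: 5.28
position: [452.6, 348.4, 224.9]
ee_rot: [0.998, 0.057, -0.001, 0.001]
contact_force: [-0.1, -0.9, -3.5]
gripper_width: 24.4
grasp_force: 59.4
[452.6 348.4 224.9] [526.8 357.5 368.5] [[0.11, -0.95, -0.29], [-0.99, -0.11, -0.03], [0.0, 0.29, -0.96]]
```

View pics/w2.png

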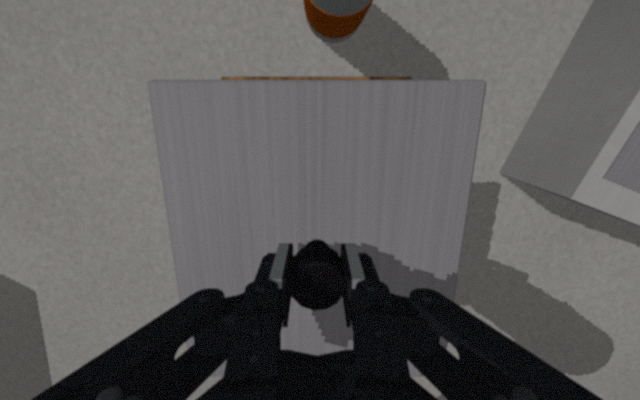

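Lid hangs from the knob (318,272), parallel with the mat edge (row 77). Check its tilt.

```bash
python3 - <<'E'
from h import *
z=np.load("w2.npz");c=z["c"];q=c[90:230,190:450].reshape(-1,3);q=q[abs(q[:,2]-np.median(q[:,2]))<15]
A=np.c_[q[:,:2]-[454,347],np.ones(len(q))];s=np.linalg.lstsq(A,q[:,2],rcond=None)[0];print(np.degrees(s[:2]).round(2),s[2])
E
```

```text
[-0.25 -0.04] 215.38348386709492
```

```bash
python3 -m creep '{"translation":[[0,-0.1,-5],[0,-0.1,-10],[0,-0.1,-14],[0,-0.1,-16.5],[0,-0.1,-17.8],[0,-0.1,-18.5],[0,-0.1,-18.8],[0,-0.1,-18.8]],"delta_rot":[[0,0,0],[0,0,0],[0,0,0],[0,0,0],[0,0,0],[0,0,0],[0,0,0],[0,0,0]],"hand":[1,1,1,1,1,1,1,1]}'
```

```text
clock: 6.32
position: [454.2, 346.3, 39.0]
ee_rot: [0.998, 0.056, 0.001, -0.0]
contact_force: [0.8, 0.0, -4.6]
gripper_width: 24.2
grasp_force: 59.5
```

```bash
python3 -m creep '{"translation":[[0,0,-0.4],[0,0,-0.7],[0,0,-0.9],[0,0,-1.0],[0,0,-1.1],[0,0,-1.15],[0,0,-1.2],[0,0,-1.2]],"delta_rot":[[0,0,0],[0,0,0],[0,0,0],[0,0,0],[0,0,0],[0,0,0],[0,0,0],[0,0,0]],"hand":[1,1,1,1,1,1,1,1]}'
```

```text
clock: 7.32
position: [453.8, 346.0, 28.7]
ee_rot: [0.998, 0.056, 0.0, 0.0]
contact_force: [-5.0, -2.7, 11.1]
gripper_width: 24.1
grasp_force: 61.0
```

```bash
python3 -m creep '{"translation":[[0,0,0.1],[0,0,0.1],[0,0,0.1],[0,0,1],[0,0,4],[0,0,10],[0,0,16],[0,0,22]],"delta_rot":[[0,0,0],[0,0,0],[0,0,0],[0,0,0],[0,0,0],[0,0,0],[0,0,0],[0,0,0]],"hand":[4,6,6,6,6,6,6,6]}'
python3 w.py w3
python3 - <<'E'
from h import *
c=np.load("w3.npz")["c"];m=(abs(c[...,2]-18)<4)&(np.hypot(c[...,0]-454,c[...,1]-347)<125);print(cv2.minAreaRect(c[m][:,:2].astype(np.float32)),m.sum())
print(read_state()["joints"].round(2))
E
```

```text
clock: 8.32
position: [453.7, 345.7, 249.0]
ee_rot: [0.998, 0.056, 0.0, -0.0]
contact_force: [0.3, 0.3, -0.7]
gripper_width: 59.8
grasp_force: 0.0
[453.7 345.7 249. ] [527.5 354.3 392.9] [[0.11, -0.95, -0.29], [-0.99, -0.11, -0.03], [-0.0, 0.29, -0.96]]
((453.23052978515625, 346.39013671875), (173.7029571533203, 160.0165557861328), 6.333858966827393) 17661
[ 0.94  0.27 -0.09  0.01 -1.19  0.75]
```

```bash
python3 -m creep '{"translation":[[0,-4,0],[0,-10,0],[0,-16,0],[0,-22,0],[0,-28,0],[0,-34,0],[0,-40,0],[-0.5,-46,0]],"delta_rot":[[0,0,0],[0,0,0],[0,0,-4],[0,0,-8],[0,0,-12],[0,0,-16],[0,0,-20],[0,0,-20]],"hand":[6,6,6,6,6,6,6,6]}'
python3 -m creep '{"translation":[[-0.5,-6,0],[-1.5,-12,0],[-2,-16,0],[-2.5,-19,-3],[-2.9,-20,-5],[-2.9,-20,-5]],"delta_rot":[[0,0,0],[0,0,0],[0,0,0],[0,0,0],[0,0,0],[0,0,0]],"hand":[6,6,6,6,6,6]}'
python3 w.py w4
python3 - <<'E'
from h import *
z=np.load("w4.npz");c=z["c"];h=cv2.cvtColor(z["im"],cv2.COLOR_RGB2HSV)
X,Y,Z=np.moveaxis(c,-1,0)
m=(np.hypot(X-426,Y+338)<40)&(Z>44)&(Z<60);print("cup",cv2.minEnclosingCircle(c[m][:,:2].astype(np.float32)),m.sum(),np.percentile(Z[m],[5,50,95]))
m=(np.hypot(X-507,Y+270)<40)&(Z>55)&(Z<70)
if m.any():print("pot",cv2.minEnclosingCircle(c[m][:,:2].astype(np.float32)),np.median(Z[m]))
E
```

```text
clock: 9.38
position: [448.7, -115.9, 246.9]
ee_rot: [0.993, -0.119, 0.001, -0.0]
contact_force: [0.7, -0.1, -0.6]
gripper_width: 60.2
grasp_force: 0.0
clock: 10.12
position: [418.4, -314.3, 194.9]
ee_rot: [0.993, -0.12, -0.002, -0.0]
contact_force: [0.7, 0.8, 0.5]
gripper_width: 59.8
grasp_force: 0.0
[ 418.4 -314.3  194.9] [ 491.3 -331.6  338.5] [[-0.24, -0.93, -0.29], [-0.97, 0.23, 0.07], [-0.0, 0.3, -0.96]]
cup ((426.0920715332031, -340.7742004394531), 20.3514404296875) 508 [45.16035456 51.65409115 53.1411981 ]
pot ((506.3326721191406, -269.15985107421875), 21.562952041625977) 62.10869620396528
```

View pics/w4.png

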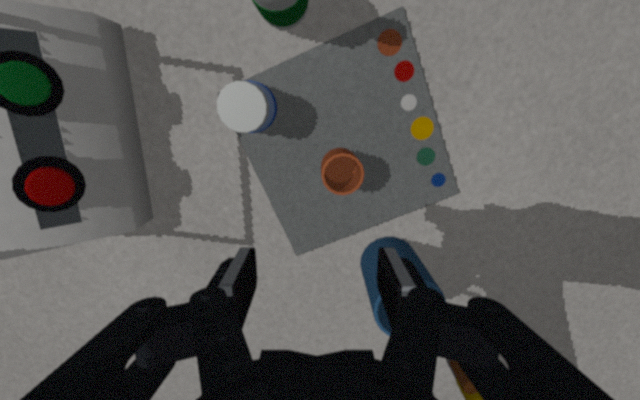

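Cup rim at (342,172), pot (247,106), jar (400,285); all upright. Descend on the cup.

```bash
python3 -m creep '{"translation":[[0.76,-2.65,0],[0.76,-2.65,-5],[0.76,-2.65,-9],[0.76,-2.65,-12],[0.76,-2.65,-14.5],[0.76,-2.65,-16.5],[0.76,-2.65,-17.4],[0.76,-2.65,-17.4]],"delta_rot":[[0,0,0],[0,0,0],[0,0,0],[0,0,0],[0,0,0],[0,0,0],[0,0,0],[0,0,0]],"hand":[6,6,6,6,6,6,6,6]}'
python3 -m creep '{"translation":[[0,0,0],[0,0,0],[0,0,0],[0,0,0],[0,0,0]],"delta_rot":[[0,0,0],[0,0,0],[0,0,0],[0,0,0],[0,0,0]],"hand":[5,4,3,3,3]}'
python3 -m creep '{"translation":[[0,0,0.5],[0,0,2],[0,0,6],[0,0,11],[0,0,16],[0,0,20],[0,0,22],[0,0,22]],"delta_rot":[[0,0,0],[0,0,0],[0,0,0],[0,0,0],[0,0,0],[0,0,0],[0,0,0],[0,0,0]],"hand":[3,3,3,3,3,3,3,3]}'
```

```text
clock: 11.18
position: [428.2, -340.3, 22.9]
ee_rot: [0.993, -0.118, 0.0, 0.0]
contact_force: [-0.9, -0.5, 0.3]
gripper_width: 59.9
grasp_force: 0.0
clock: 11.8
position: [428.2, -340.9, 23.6]
ee_rot: [0.993, -0.118, 0.001, 0.0]
contact_force: [-0.4, 0.9, 7.2]
gripper_width: 38.7
grasp_force: 60.8
clock: 12.8
position: [428.0, -340.8, 244.7]
ee_rot: [0.993, -0.119, 0.002, 0.001]
contact_force: [0.2, -1.1, -1.3]
gripper_width: 38.4
grasp_force: 60.4
```

```bash
python3 -m creep '{"translation":[[1,3,0],[3,8.5,0],[5,14.3,0],[7,20,0],[9,26,0],[11,31.5,0],[12.2,35.2,0],[12.6,36.3,0]],"delta_rot":[[0,0,0],[0,0,0],[0,0,0],[0,0,0],[0,0,0],[0,0,0],[0,0,0],[0,0,0]],"hand":[3,3,3,3,3,3,3,3]}'
python3 w.py w5
python3 - <<'E'
from h import *
c=np.load("w5.npz")["c"];X,Y,Z=np.moveaxis(c,-1,0)
a=np.array([.237,.9715]);u=(X-554)*a[0]+(Y-22)*a[1];v=-(X-554)*a[1]+(Y-22)*a[0]
m=(abs(Z-46)<5)&(abs(u)<90)&(abs(v)<90);print(m.sum(),np.median(Z[m]),np.percentile(u[m],[.5,99.5]),np.percentile(v[m],[.5,99.5]))
m=(abs(Z-111)<3)&(abs(u)<130)&(abs(v)<130);
for n,s in(("u+",(u>40)&(abs(v)<50)),("u-",(u<-40)&(abs(v)<50))):print(n,np.percentile(u[m&s],[2,98]) if (m&s).any() else None)
for n,s in(("v+",(v>40)&(abs(u)<50)),("v-",(v<-40)&(abs(u)<50))):print(n,np.percentile(v[m&s],[2,98]) if (m&s).any() else None)
E
```

```text
clock: 13.8
position: [553.0, 24.4, 240.6]
ee_rot: [0.993, -0.117, -0.002, 0.0]
contact_force: [0.2, -0.8, -0.8]
gripper_width: 39.0
grasp_force: 60.6
[553.   24.4 240.6] [625.9   7.7 384.2] [[-0.23, -0.93, -0.29], [-0.97, 0.22, 0.07], [0.0, 0.29, -0.96]]
14965 48.46513750564338 [-66.93284697  69.1699011 ] [-71.93106549  72.67192478]
u+ [69.24474037 85.77753386]
u- [-88.05355773 -66.95877914]
v+ None
v- [-98.83488343 -73.09371881]
```

View pics/w5.png

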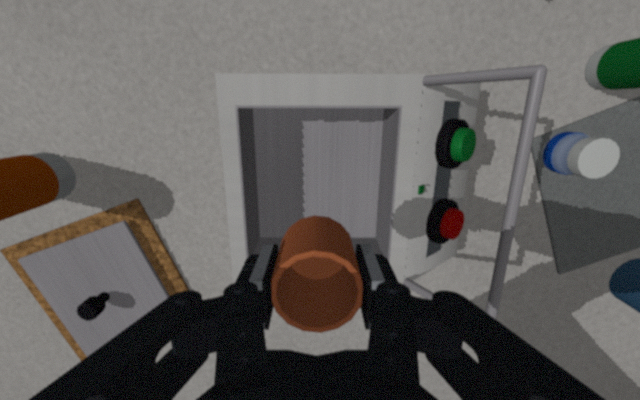

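Cup held upright at (318,290), tank mouth (238–400, 105–) centred beneath, lid lies centred on the mat at left. Lower.

```bash
python3 -m creep '{"translation":[[0,0,-4],[0,0,-8],[0,0,-11],[0,0,-13.5],[0,0,-15.5],[0,0,-16.5],[0,0,-16.8],[0,0,-16.8]],"delta_rot":[[0,0,0],[0,0,0],[0,0,0],[0,0,0],[0,0,0],[0,0,0],[0,0,0],[0,0,0]],"hand":[3,3,3,3,3,3,3,3]}'
```

```text
clock: 14.85
position: [553.7, 22.2, 74.8]
ee_rot: [0.993, -0.119, 0.0, -0.0]
contact_force: [1.0, -0.4, -1.5]
gripper_width: 38.8
grasp_force: 60.5
```

```bash
python3 -m creep '{"translation":[[0,0,-0.3],[0,0,-0.5],[0,0,-0.65],[0,0,-0.75],[0,0,-0.85],[0,0,-0.9],[0,0,-0.95],[0,0,-0.95]],"delta_rot":[[0,0,0],[0,0,0],[0,0,0],[0,0,0],[0,0,0],[0,0,0],[0,0,0],[0,0,0]],"hand":[3,3,3,3,3,3,3,3]}'
```

```text
clock: 15.85
position: [553.4, 22.5, 64.8]
ee_rot: [0.993, -0.119, -0.0, 0.0]
contact_force: [1.0, -0.2, -1.1]
gripper_width: 38.9
grasp_force: 60.5
```

```bash
python3 -m creep '{"translation":[[0,0,-0.05],[0,0,-0.1],[0,0,-0.15],[0,0,-0.2],[0,0,-0.2]],"delta_rot":[[0,0,0],[0,0,0],[0,0,0],[0,0,0],[0,0,0]],"hand":[3,3,3,3,3]}'
```

```text
clock: 16.48
position: [553.4, 22.5, 63.6]
ee_rot: [0.993, -0.119, 0.0, 0.0]
contact_force: [-2.6, 0.5, 4.8]
gripper_width: 39.2
grasp_force: 61.3
```

```bash
python3 -m creep '{"translation":[[0,0,0],[0,0,0],[0,0,0],[0,0,2],[0,0,6],[0,0,11],[0,0,16],[0,0,20]],"delta_rot":[[0,0,0],[0,0,0],[0,0,0],[0,0,0],[0,0,0],[0,0,0],[0,0,0],[0,0,0]],"hand":[5,6,6,6,6,6,6,6]}'
python3 w.py w6
python3 - <<'E'
from h import *
im,d=get_image("top");z=np.load("w6.npz")
cv2.imwrite("pics/c1.png",np.hstack([cv2.resize(z["im"],(480,300)),cv2.resize(im[120:300,210:402],(320,300))])[:,:,::-1])
s=read_state();print(s["joints"].round(3),s["position"].round(1))
c=z["c"];h=cv2.cvtColor(z["im"],cv2.COLOR_RGB2HSV)
K,t,M=z["K"],z["t"],z["M"]
w=np.array([-.237*np.sin(np.radians(40)),-.9715*np.sin(np.radians(40)),np.cos(np.radians(40))])
for n,lo,hi in(("g",50,85),("r",0,6)):
    m=(h[...,0]>=lo)&(h[...,0]<=hi)&(h[...,1]>150)&(c[...,2]>70)&(c[...,2]<120)&(abs(c[...,0]-520)<110)&(abs(c[...,1]+105)<60)
    q=c[m];s=q@w;k=s>np.median(s)-2;print(n,len(q),cv2.minEnclosingCircle(c[m][k][:,:2].astype(np.float32)),q[k].mean(0).round(1),s[k].mean().round(1))
m=(c[...,2]>170)&(c[...,2]<190)&(abs(c[...,0]-530)<120)&(abs(c[...,1]+100)<70)
q=c[m];a=np.array([.237,.9715,0]);b=np.array([-.9715,.237,0]);o=np.array([544,-20.5,0])
u=(q-o)@a;print("rail wx",np.percentile(u,[2,50,98]),"wy",np.percentile((q-o)@b,[2,98]),np.percentile(q[:,2],[50,98]))
E
```

```text
clock: 17.48
position: [553.6, 22.5, 265.1]
ee_rot: [0.993, -0.119, 0.001, -0.0]
contact_force: [0.3, 0.6, 0.6]
gripper_width: 60.3
grasp_force: 0.0
[553.6  22.5 265.1] [625.7   5.4 409.1] [[-0.24, -0.93, -0.28], [-0.97, 0.23, 0.07], [-0.0, 0.29, -0.96]]
[ 0.333  0.238 -0.11   0.002 -1.212  1.   ] [556.   22.7 268.4]
g 674 ((560.85498046875, -118.90338897705078), 15.012517929077148) [ 561.  -119.    96.6] 62.8
r 389 ((483.4623718261719, -101.96719360351562), 14.311119079589844) [ 484.5 -101.1   96.3] 63.1
rail wx [-93.01236636 -88.05867309 -81.91968149] wy [-96.35452633  77.75790383] [182.5444981  184.55216002]
```

View pics/c1.png

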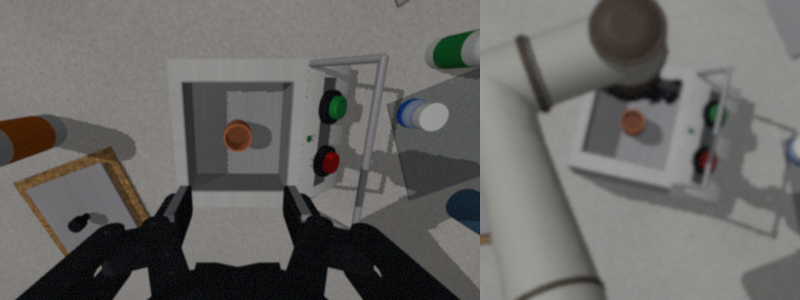

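Cup stands upright in the tank (left panel 238,136). Now the button: turn the tool, close, tilt 40° in front of the rail.

```bash
python3 -m creep '{"translation":[[0,-1,1],[0,-4,2],[0,-8,2.5],[-0.5,-12,2.5],[-0.8,-16,2.5],[-1,-19,2.5],[-1.1,-21,2.5],[-1.1,-21.6,2.5]],"delta_rot":[[0,0,-10],[0,0,-20],[0,0,-30],[0,0,-40],[0,0,-50],[0,0,-60],[0,0,-72],[0,0,-84]],"hand":[4,2,0,0,0,0,0,0]}'
python3 -m creep '{"translation":[[0,0,0],[0,0,0],[0,0,0],[0,0,0],[0,0,0],[0,0,0]],"delta_rot":[[9.7,-2.4,0],[19.4,-4.7,0],[29.2,-7.1,0],[38.9,-9.5,0],[38.9,-9.5,0],[38.9,-9.5,0]],"hand":[0,0,0,0,0,0]}'
python3 - <<'E'
from h import *
s=read_state();print(s["joints"].round(2),R.from_quat(s["ee_rot"]).as_matrix().round(3).tolist())
E
```

```text
clock: 18.58
position: [541.9, -194.7, 286.7]
ee_rot: [-0.672, 0.741, 0.001, -0.0]
contact_force: [0.0, 0.8, 0.3]
gripper_width: -0.3
grasp_force: 0.0
clock: 19.32
position: [542.4, -193.6, 287.4]
ee_rot: [-0.634, 0.694, 0.19, 0.284]
contact_force: [-0.3, -0.3, 0.1]
gripper_width: -0.2
grasp_force: 0.0
[-0.45  0.39  0.22 -0.68 -1.58  0.42] [[-0.035, -0.988, 0.152], [-0.772, 0.123, 0.624], [-0.635, -0.095, -0.767]]
```

```bash
python3 -m creep '{"translation":[[0,0,-3],[0,0,-6],[0,0,-8.5],[0,0,-9.9],[0,0,-9.9]],"delta_rot":[[0,0,0],[0,0,0],[0,0,0],[0,0,0],[0,0,0]],"hand":[0,0,0,0,0]}'
python3 w.py w7
python3 - <<'E'
from h import *
z=np.load("w7.npz");c=z["c"];h=cv2.cvtColor(z["im"],cv2.COLOR_RGB2HSV)
w=np.array([-.152,-.625,.766])
for n,lo,hi in(("g",50,85),("r",0,6)):
    m=(h[...,0]>=lo)&(h[...,0]<=hi)&(h[...,1]>120)&(c[...,2]>70)&(c[...,2]<125)&(abs(c[...,0]-520)<110)&(abs(c[...,1]+105)<60)
    q=c[m];s=q@w;k=s>np.median(s)-2;v,u=np.where(m);print(n,len(q),q[k].mean(0).round(1),((q[k].min(0)+q[k].max(0))/2).round(1),s[k].mean().round(1),u[k].mean(),v[k].mean())
s=read_state();p=s["position"];g=R.from_quat(s["ee_rot"]).as_matrix();print(p.round(1),"wvals",p@w)
E
```

```text
clock: 19.95
position: [542.4, -192.5, 188.5]
ee_rot: [-0.635, 0.693, 0.191, 0.284]
contact_force: [-0.3, -1.0, 0.9]
gripper_width: -0.1
grasp_force: 0.0
[ 542.4 -192.5  188.5] [ 518.8 -338.3  251.9] [[-0.99, -0.01, 0.15], [0.12, 0.56, 0.82], [-0.09, 0.83, -0.55]]
g 1205 [ 559.4 -124.    92.7] [ 559.7 -122.9   92.2] 63.5 317.62593783494106 186.15755627009645
r 881 [ 482.2 -105.3   92.7] [ 482.3 -104.4   92.5] 63.5 406.2554644808743 199.077868852459
[ 542.8 -193.   189.5] wvals 183.25144840403
```

View pics/w7.png

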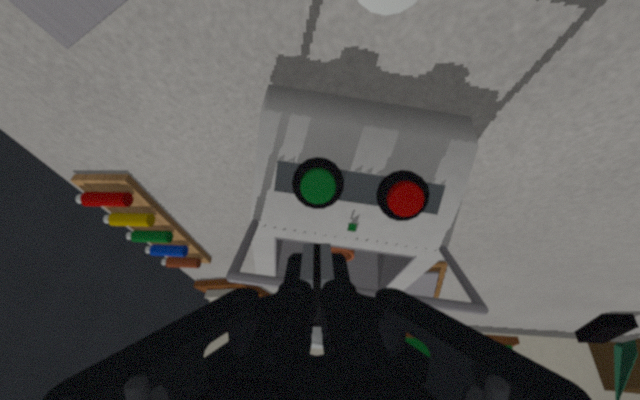

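Green button at (318,186), red (406,199), tool in front of the rail. Approach along the normal to ~10 mm short.

```bash
python3 -m creep '{"translation":[[0.4,1.3,-2],[0.75,2.8,-4],[1.05,4.2,-6],[1.4,5.6,-7.7],[1.6,6.5,-8.8],[1.6,6.5,-8.8],[1.6,6.5,-8.8]],"delta_rot":[[0,0,0],[0,0,0],[0,0,0],[0,0,0],[0,0,0],[0,0,0],[0,0,0]],"hand":[0,0,0,0,0,0,0]}'
python3 w.py w8
python3 - <<'E'
from h import *
z=np.load("w8.npz");cv2.imwrite("pics/w8c.png",cv2.resize(z["im"][100:300,200:460],(780,600))[:,:,::-1])
E
```

```text
clock: 20.88
position: [559.0, -129.2, 101.7]
ee_rot: [-0.634, 0.693, 0.19, 0.285]
contact_force: [0.7, -0.1, -0.2]
gripper_width: 0.2
grasp_force: 0.0
[ 559.  -129.2  101.7] [ 534.9 -274.9  165.2] [[-0.99, -0.01, 0.16], [0.12, 0.56, 0.82], [-0.1, 0.83, -0.55]]
```

View pics/w8c.png

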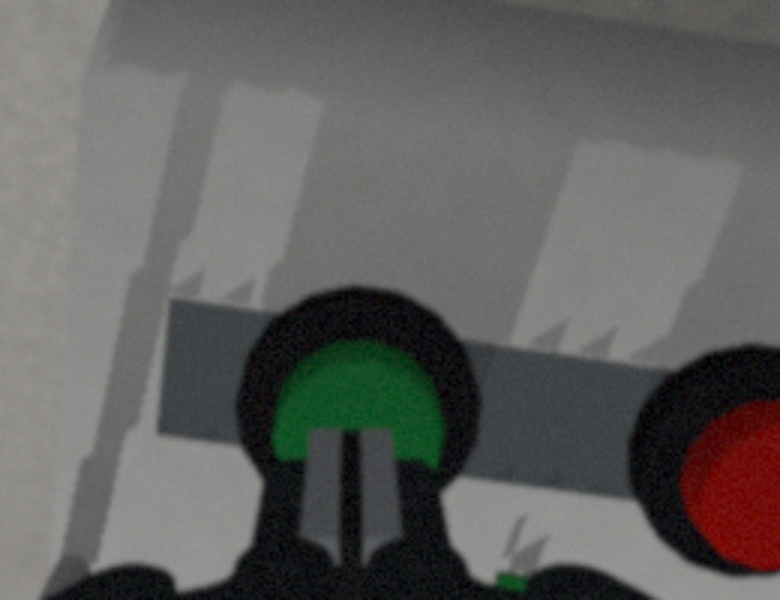

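Tip (crop 350,430) sits over the green button's middle (358,430). Press.

```bash
python3 -m creep '{"translation":[[0.09,0.38,-0.46],[0.15,0.63,-0.77],[0.18,0.75,-0.92],[0.21,0.88,-1.07],[0.21,0.88,-1.07]],"delta_rot":[[0,0,0],[0,0,0],[0,0,0],[0,0,0],[0,0,0]],"hand":[0,0,0,0,0]}'
python3 -m creep '{"translation":[[0.03,0.12,-0.15],[0.04,0.16,-0.19],[0.04,0.16,-0.19]],"delta_rot":[[0,0,0],[0,0,0],[0,0,0]],"hand":[0,0,0]}'
```

```text
clock: 21.55
position: [560.5, -120.0, 90.3]
ee_rot: [-0.634, 0.693, 0.19, 0.284]
contact_force: [-1.1, -1.6, 2.9]
gripper_width: 0.1
grasp_force: 1.9
clock: 21.92
position: [560.8, -118.8, 88.9]
ee_rot: [-0.634, 0.693, 0.19, 0.284]
contact_force: [-2.5, -3.2, 5.3]
gripper_width: -0.2
grasp_force: 3.7
```

```bash
python3 -m creep '{"translation":[[0.02,0.06,-0.08],[0.03,0.12,-0.15],[0.03,0.12,-0.15],[0.03,0.12,-0.15]],"delta_rot":[[0,0,0],[0,0,0],[0,0,0],[0,0,0]],"hand":[0,0,0,0]}'
```

```text
clock: 22.42
position: [560.9, -118.7, 88.8]
ee_rot: [-0.635, 0.693, 0.19, 0.284]
contact_force: [-5.5, -6.0, 12.2]
gripper_width: 0.0
grasp_force: 7.3
```

Bottomed out (the force rose with no further travel). Retract along the normal, then up and clear.

```bash
python3 -m creep '{"translation":[[-0.15,-0.62,0.77],[-0.4,-1.9,2.3],[-0.9,-3.8,4.6],[-1.5,-6.2,7.7],[-1.9,-8,9.9],[-2,-9,14],[-2,-9,19],[-2,-9,21]],"delta_rot":[[0,0,0],[0,0,0],[0,0,0],[0,0,0],[0,0,0],[0,0,0],[0,0,0],[0,0,0]],"hand":[0,0,0,0,0,0,0,0]}'
python3 - <<'E'
from h import *
a,d=get_image("scene");b,_=get_image("wrist")
cv2.imwrite("pics/fin.png",np.vstack([cv2.resize(a[70:370,130:530],(640,400),interpolation=cv2.INTER_AREA)[:, :],cv2.resize(b,(640,200))])[:,:,::-1])
E
```

```text
clock: 23.42
position: [541.8, -207.8, 300.4]
ee_rot: [-0.635, 0.693, 0.188, 0.285]
contact_force: [0.3, -0.2, 0.1]
gripper_width: 0.1
grasp_force: 0.0
```

View pics/fin.png

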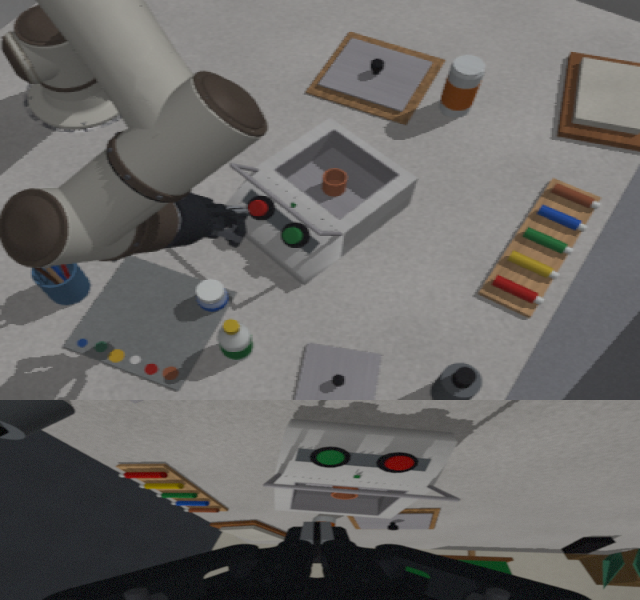

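The lid is knob up on the mat (377,66), the cup is upright in the tank (335,182), the green button is back out (293,235), and the bystanders are standing where they were.

```bash
python3 -c "from bench import *;print(job_done())"
```

```text
the job is handed in; nothing more can be done
None
```

The job is handed in at about 23 s: the lid is knob up in the middle of the cork mat, the cup stands upright in the tank, the green start button was pressed to its stop and sprang back, and the red button and bystanders were left alone.

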